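Seat the slotted sample chuck in the spinner spindle

TASK

Take the sample chuck with the tapered shank and the two slots in its flange out of the stand and seat it in the spindle of the sample spinner, slots over the two drive dogs. Lower it until it is fully home, flange flat on the spindle's face, before you let go, and leave the other chuck in the stand.

Things in the scene. Friction and masses are not known exactly. Their poses are not given: they have to be found in the camera images.
- slotted_chuck: Metal chuck, about 0.35 kg, upright in a hole of the stand. Origin on its axis at the flange's underside, z up. Flange 64 dia, z 0 to 14, two 18 wide slots (along y) cut in its rim at +x and -x, inward to 20 from the axis. Conical shank below: 31.6 dia at z 0, 20.5 at z -38, end at z -40. Head z 14 to 60: 40 along x, 26 along y, with flats facing +y and -y to grip. All mm.
- plain_chuck: The other metal chuck, about 0.35 kg, in the other hole of the stand, to be left there: flange of the same size but fully round, without slots; round head of 34 mm diameter up to z = 60 mm; straight shank of 20 mm diameter down to z = -40 mm. Origin on its axis at the underside of the flange, z up.
- spindle_face (a point): Fixed spinner: grey foot 100x100x30, on it a steel nose 72 dia. This point: centre of the bore's mouth in the nose's top face, 72 above the bench, z up. Bore 34 dia at the face, 22 at its floor 42 down. Drive dogs on the face at +x and -x: 23 to 33 from centre, 9 high, 12 wide along y, 5 at top. Home: chuck origin at this point, x axes in line, either way round. Nothing turns. All mm.
- stand: Dark steel stand, fixed to the bench, 170 x 84 mm, top plate 8 mm thick with its upper face at z = 52 mm, open at the long sides. Two holes of 36 mm diameter at x = -42.5 and +42.5 mm, y = 0; the chucks hang in them, flanges resting on the plate. Origin: centre of its underside; x along the row of holes, z up.

How it is judged:
By the outcome, as a careful person would: the job done as asked, in the order asked, and still so for the second after the job is handed in, with the robot touching nothing.
It also fails if it takes over 42 s, if anything falls off the work surface, if the arm or the gripper's body presses on something with over 40 N, if the wrist force passes 120 N, or if a joint passes its speed limit or range.

ROBOT

A 6-joint arm with a two-finger parallel gripper is mounted at the origin on a cart in front of the work surface, level with it; the furniture and walls round the work are solid. World frame = base frame: x ahead of the robot, y to its left, z up, the work surface at z = 0. Lengths are in mm, angles in degrees, forces in N, time in s.
With the tool pointing down it reaches from about 425 to 950 mm from the base axis. Payload 3.5 kg.
Tool frame: the origin (TCP) lies midway between the tips of the shut fingers; the grasp point (between the pads) lies 19 mm behind it (bot.tcp_to_grasp is the distance from the TCP to the grasp point, in mm); z points along the fingers, y is the direction in which the jaws open and shut (so a half turn about z gives the same grasp; the last joint's range is limited). The gripper opens to 85 mm and grips with 20 to 120 N. Pads are 22 mm wide; open, the fingers measure 114 mm over their backs; the gripper's body (76 mm by 85 mm) begins 54 mm behind the grasp point. The pads swing forward as they close: fully open they stand 13 mm farther back than shut.
Start: joints at [-78.381, 16.404, 90.338, -0, 73.258, -8.594], TCP at [233.253, -633.403, 231.325] pointing down, gripper open.
Joint ranges: [-158.93, 158.93], [-51.34, 127.21], [12.03, 142.37], [-87.48, 267.48], [13.55, 161.25], [-162.69, 162.69]. Speed limits (degrees/s): [159.86, 159.86, 180, 180, 180, 180].

INTERFACE

Orientations are given as [roll, pitch, yaw] about the fixed x, y, z axes, in that order (R = Rz(yaw) Ry(pitch) Rx(roll)).
In Python, from workcell import bot, eoat, solve_ik, observe, imaging, job, find_in gives the robot as it stands. The module is installed in compiled form; this text tells all that it offers. Calls block until the motion is done:
- bot.reach(position, orientation): joint-space move of the TCP to a pose.
- bot.move_l(position, attitude=None, speed=150, force_limit=None): straight line of the TCP; attitude=None keeps the orientation; speed is the mean speed in mm/s. With force_limit (N) it stops when the force on the tool has changed by that much, and returns True; else False.
- bot.move_joints(angles): joint-space move.
- eoat.command_gripper(opening, f_grip=None): finger opening in mm; f_grip is the grip in N (None keeps the last); returns when the fingers have stopped.
- bot.dwell(seconds).
- solve_ik(position, orientation): joint angles nearest the present ones, or None.
- observe(): the state.
- imaging.grab_frame(name): name is "scene" or "top" or "wrist"; returns the picture (400x640x3 uint8, red, green, blue); there is no depth.
- imaging.calibration(name): a dict with "fovy" (degrees; the focal length in pixels is half the picture's height over the tangent of half this angle, whatever the lens; pixels are square), "cx", "cy" (the principal point, pixels), "k1" (the pictures are not rectified: a ray, as slopes to the right and down, at radius r is drawn at 1 + k1 r^2 times it, then the intrinsics apply), "world_from_camera" (4x4, takes a point from camera to world coordinates). Camera axes: x right, y down, z forward; pixel columns grow to the right and rows downward; lengths in mm; the calibration is good to about 2 mm. A picture is of the moment at which its call begins: read the wrist's pose just before it. calibration takes no time and is no camera call; for the wrist camera it gives the pose at the moment of the call.
A pose or a line that the arm cannot do raises bot.IKError and nothing moves.
- job.sign_off(): hands the job in, once; it reports no verdict.
Trained networks look in the newest picture that a camera, given by its name, has taken for a name from the list of things; names that differ only in an ending like _2 or _b are one class to them, and where a whole thing is asked for, a point or a joint stands for the part that bears it (a point fixed in the world has none). Each returns a list of dicts, best first, with "score" (0 to 1); they miss things now and then, are a little off and sometimes report something else, mostly with a low value. They report only what shows in the picture. A call takes as long as a camera call.
- find_in(camera, name): "extent" ([left, top, right, bottom] in pixels, round what is visible of it).
The state is a dict: "clock": time; "joints": joint angles; "qvel": joint speeds; "joint_efforts": joint torques, N m; "tool_pos": TCP position; "tool_rot": TCP orientation; "force": force on the tool from outside, world axes, zero at the start; "ft_torque": the same for the moment, N m; "opening": finger opening in mm.
Only numpy, scipy, OpenCV 4.12 (cv2) and the standard library are available. Lean on these libraries where they do the work, as an engineer would, in place of code of your own. Each camera call takes 0.05 s, during which the arm holds its last target.

## Working session

There is one attempt and no reset: what is moved stays moved. The work goes in short steps, each a Python script; the robot and the scene stay as the last script left them, time stands still between calls to the robot, and variables do not carry over. Pictures are saved under pics/ and viewed, and the job is handed in when it is done.

```bash
mkdir -p pics; ls; python3 - <<'E'
from workcell import bot,eoat,solve_ik,observe,imaging,job,find_in
import cv2,numpy as np
for n in("scene","top","wrist"):
    im=imaging.grab_frame(n); cv2.imwrite(f"pics/a_{n}.png",im[:,:,::-1])
    c=imaging.calibration(n); print(n,c["fovy"],c["cx"],c["cy"],c["k1"],np.round(c["world_from_camera"],3).tolist())
    for k in("slotted_chuck","plain_chuck","spindle_face","stand"):
        try: print(k,[(np.round(d["extent"]).tolist(),round(d["score"],2)) for d in find_in(n,k)[:3]])
        except Exception as e: print(k,e)
print(observe()["clock"])
E
```

```text
pics
scene 45.90506731722799 312.95442235778216 199.89052109006442 -0.10184263562695682 [[0.593, -0.388, 0.706, -8.091], [-0.805, -0.292, 0.516, -503.562], [0.006, -0.874, -0.485, 496.361], [0.0, 0.0, 0.0, 1.0]]
slotted_chuck [([260.0, 181.0, 295.0, 226.0], 0.83)]
plain_chuck [([293.0, 175.0, 324.0, 211.0], 0.78)]
spindle_face [([354.0, 216.0, 428.0, 286.0], 0.82)]
stand [([246.0, 193.0, 340.0, 259.0], 0.65)]
top 54.14730211960448 320.0064750065885 199.66865006175496 -0.09245271680817464 [[-0.017, -0.985, 0.171, 453.968], [-1.0, 0.021, 0.021, -99.785], [-0.024, -0.17, -0.985, 895.775], [0.0, 0.0, 0.0, 1.0]]
slotted_chuck [([279.0, 209.0, 309.0, 237.0], 0.83)]
plain_chuck [([281.0, 170.0, 312.0, 203.0], 0.77)]
spindle_face [([357.0, 178.0, 405.0, 226.0], 0.84)]
stand [([271.0, 169.0, 318.0, 247.0], 0.94)]
wrist 66.97662121164245 319.54110492675403 198.98613686937128 -0.05762408719276578 [[0.346, -0.888, -0.304, 311.545], [-0.938, -0.327, -0.112, -603.117], [0.0, 0.324, -0.946, 373.565], [0.0, 0.0, 0.0, 1.0]]
slotted_chuck []
plain_chuck []
spindle_face []
stand []
0.75
```

```bash
python3 - <<'E'
import cv2,numpy as np
a=cv2.imread("pics/a_scene.png")[150:310,220:460]; b=cv2.imread("pics/a_top.png")[150:260,250:430]
cv2.imwrite("pics/b_scene.png",cv2.resize(a,None,fx=3.3,fy=3.3,interpolation=3))
cv2.imwrite("pics/b_top.png",cv2.resize(b,None,fx=4.4,fy=4.4,interpolation=3))
E
```

```text
(no output)
```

View pics/a_scene.png

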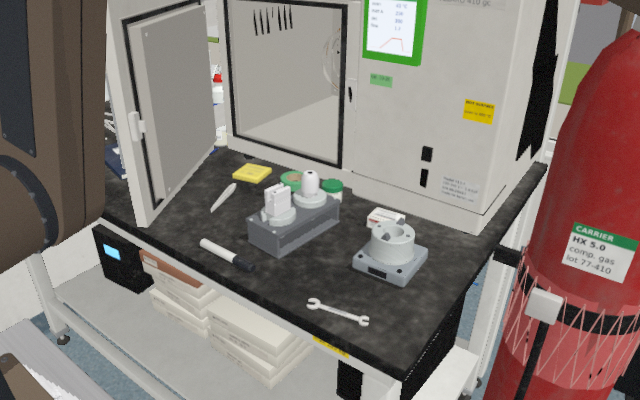

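View pics/a_top.png

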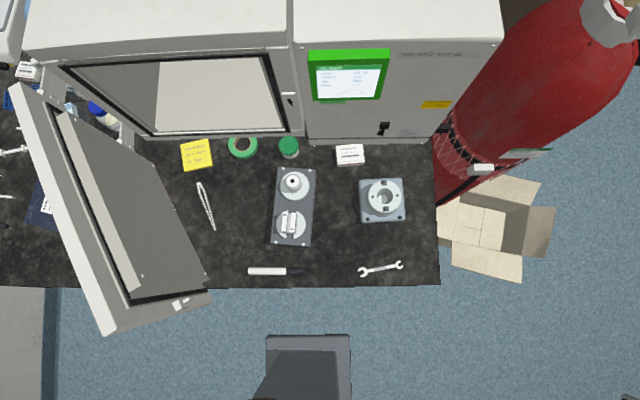

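View pics/b_scene.png

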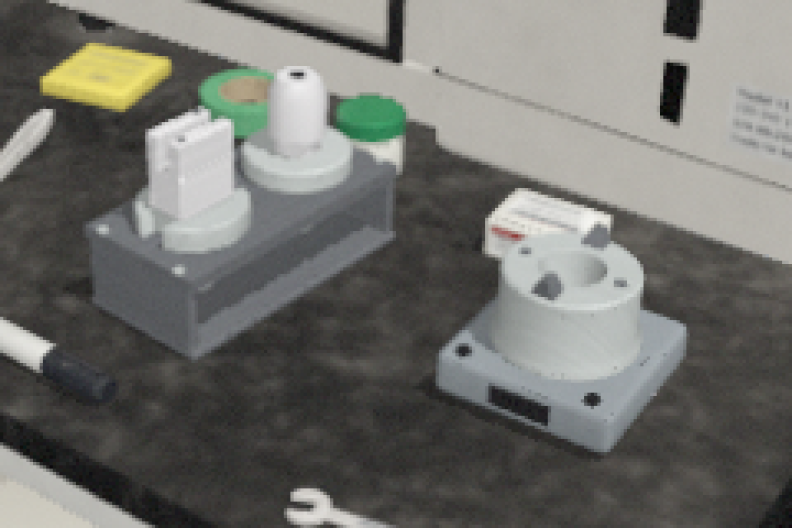

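View pics/b_top.png

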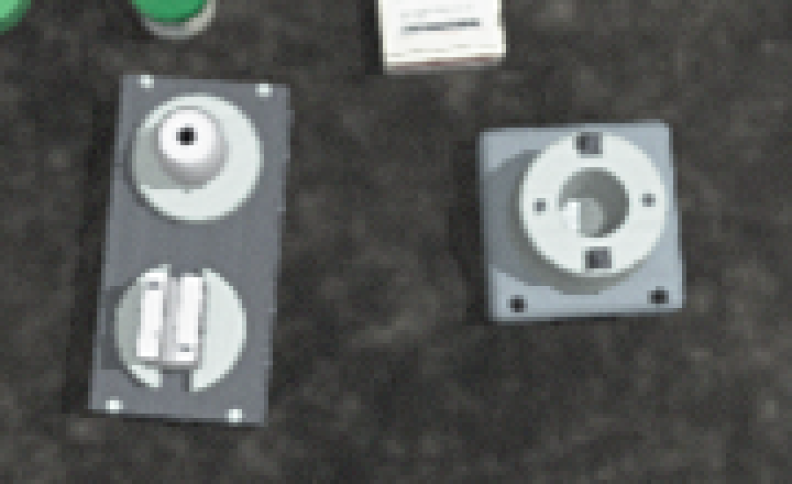

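The scene and top views show the slotted chuck in the nearer stand hole (top ≈ (291,224)), with its slots roughly along world x. The spindle is at top ≈ (385,196), its dogs also roughly along x. Next I'll localise both roughly, then look with the wrist camera.

```bash
cat > h.py <<'E'
from workcell import bot,eoat,solve_ik,observe,imaging,job,find_in
import cv2,numpy as np,pickle
def K(c):
    f=200/np.tan(np.radians(c["fovy"]/2)); return f
def pix2plane(c,uv,z):
    uv=np.atleast_2d(uv).astype(float); f=K(c)
    d=(uv-[c["cx"],c["cy"]])/f; s=d.copy()
    for _ in range(20): s=d/(1+c["k1"]*(s**2).sum(1,keepdims=True))
    T=np.array(c["world_from_camera"]); r=np.c_[s,np.ones(len(s))]@T[:3,:3].T
    o=T[:3,3]; return o+r*((z-o[2])/r[:,2])[:,None]
def proj(c,P):
    T=np.array(c["world_from_camera"]); p=(np.atleast_2d(P)-T[:3,3])@T[:3,:3]
    s=p[:,:2]/p[:,2:]; s=s*(1+c["k1"]*(s**2).sum(1,keepdims=True))
    return s*K(c)+[c["cx"],c["cy"]]
def snap(n,name):
    c=imaging.calibration(n); im=imaging.grab_frame(n)
    cv2.imwrite(f"pics/{name}.png",im[:,:,::-1]); pickle.dump(c,open(f"pics/{name}.pkl","wb")); return c,im
E
python3 - <<'E'
from h import *
c=imaging.calibration("top")
t=lambda l:np.array(l)/4.4+[250,150]
print(pix2plane(c,t([(122,74),(290,86),(267,423),(90,408)]),52).round(1))
print(pix2plane(c,t([(593,203)]),72).round(1))
print(pix2plane(c,t([(589,143),(598,260)]),81).round(1))
print(pix2plane(c,t([(182,328)]),52+14).round(1))
s=observe();print(s["tool_pos"],s["tool_rot"])
T=np.array(imaging.calibration("wrist")["world_from_camera"]);print(T[:3,3]-s["tool_pos"])
E
```

```text
[[676.5  10.9  52. ]
 [668.3 -74.2  52. ]
 [499.3 -60.5  52. ]
 [508.1  26.4  52. ]]
[[ 601.5 -221.2   72. ]]
[[ 629.4 -219.3   81. ]
 [ 572.2 -221.    81. ]]
[[545.2 -20.4  66. ]]
[ 233.26303497 -633.40201499  231.37411211] [1.79996801e+02 4.68896506e-04 2.02164314e+01]
[ 78.2829927   30.28082757 142.22651887]
```

```bash
python3 - <<'E'
from h import *
c=imaging.calibration("scene")
print(pix2plane(c,[(345,168),(475,232),(232,150),(515,248),(545,165)],0).round(0))
c=imaging.calibration("top")
print(pix2plane(c,[(430,145),(310,138),(437,200),(437,283)],0).round(0))
print(solve_ik([420,-300,260],[180,0,0]),solve_ik([601.5,-221,175],[180,0,0]),solve_ik([601.5,-221,175],[180,0,180]))
E
```

```text
[[ 892.   57.    0.]
 [ 800. -306.    0.]
 [ 805.  361.    0.]
 [ 792. -388.    0.]
 [1226. -347.    0.]]
[[ 736. -346.    0.]
 [ 760.  -60.    0.]
 [ 603. -353.    0.]
 [ 413. -342.    0.]]
[-4.68110143e+01 -5.20709256e+00  1.10636512e+02 -2.54444375e-14
  7.45705806e+01  4.31889857e+01] [-2.92333348e+01  1.49774261e+01  9.81655614e+01 -2.54444375e-14
  6.68570126e+01  6.07666652e+01] [ -29.23333485   14.97742606   98.16556137    0.           66.85701257
 -119.23333485]
```

```bash
python3 - <<'E'
from h import *
bot.reach([420,-300,260],[180,0,0])
bot.reach([595,-221,176],[180,0,0])
c,_=snap("wrist","c_spin"); print([(np.round(d["extent"]),d["score"]) for d in find_in("wrist","spindle_face")])
bot.move_l([575,-120,200],speed=250)
bot.move_l([545,-21,156+14],speed=250)
c,_=snap("wrist","c_chuck"); print([(np.round(d["extent"]),d["score"]) for d in find_in("wrist","slotted_chuck")])
s=observe();print(s["clock"],s["tool_pos"],s["tool_rot"],s["force"])
E
```

```text
[(array([266., 124., 372., 228.]), 0.86)]
[(array([280., 158., 352., 242.]), 0.78)]
4.3833 [546.14437916 -22.71837898 170.81208369] [ 1.79945052e+02 -9.98541973e-02 -9.09233070e-02] [ 0.49719542 -0.3570715  -0.00163613]
```

View pics/c_spin.png

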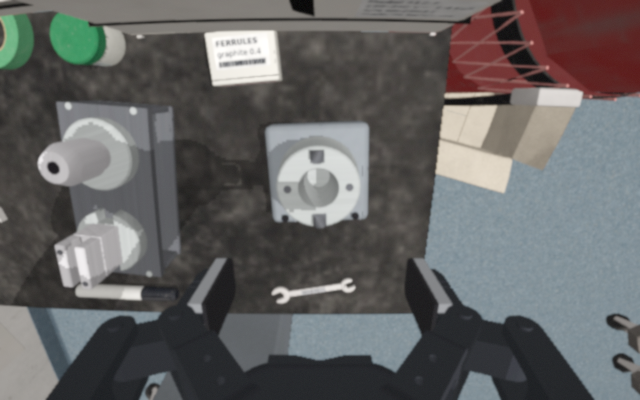

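View pics/c_chuck.png

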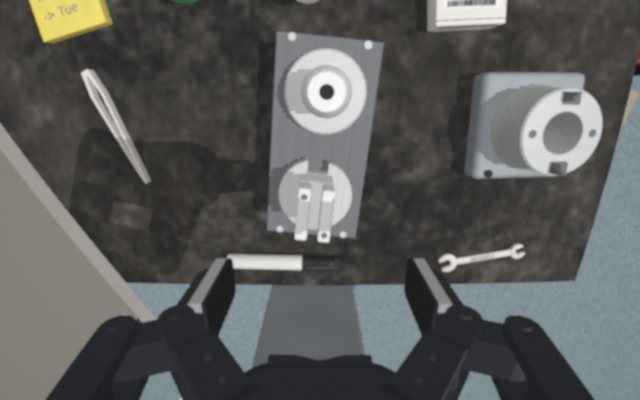

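```bash
python3 - <<'E'
from h import *
for n,(x,y) in {"c_spin":(255,110),"c_chuck":(255,150)}.items():
    a=cv2.imread(f"pics/{n}.png")[y:y+100,x:x+130]
    cv2.imwrite(f"pics/{n}_z.png",cv2.resize(a,None,fx=6,fy=6,interpolation=cv2.INTER_CUBIC))
E
```

```text
(no output)
```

View pics/c_spin_z.png

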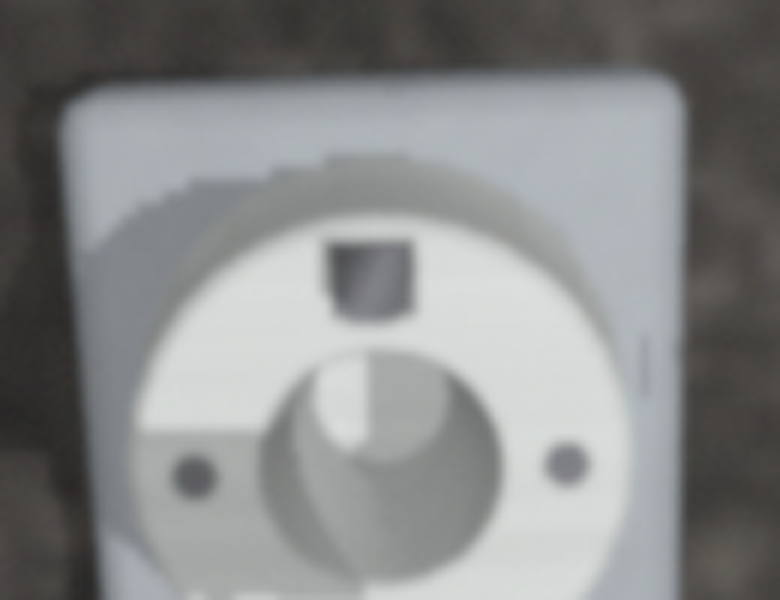

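View pics/c_chuck_z.png

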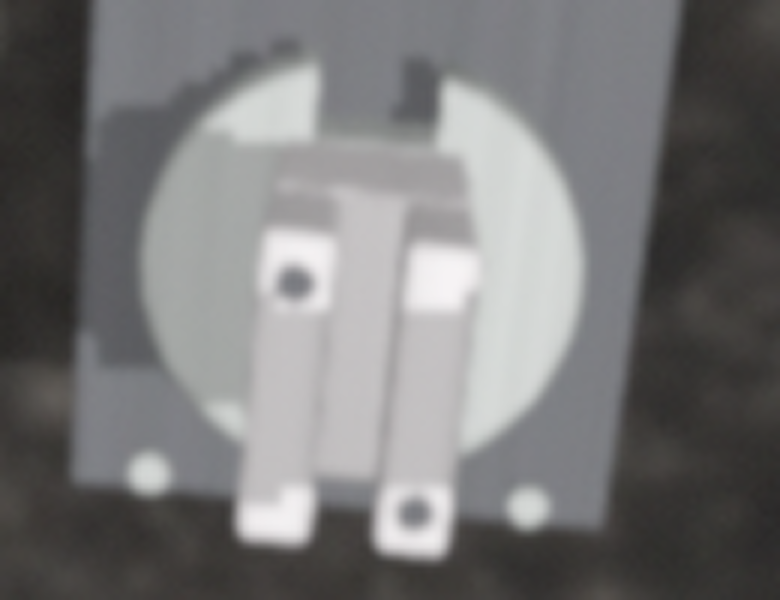

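```bash
cat > fit.py <<'E'
from h import *
from scipy.optimize import least_squares
c1=pickle.load(open("pics/c_spin.pkl","rb"));c2=pickle.load(open("pics/c_chuck.pkl","rb"))
p=lambda l,o:(np.array(l)+.5)/6-.5+o
def circ(P,r=None):
    f=(lambda q:np.hypot(P[:,0]-q[0],P[:,1]-q[1])-(q[2] if r is None else r))
    s=least_squares(f,[P[:,0].mean(),P[:,1].mean(),20]);return s.x.round(2),np.round(s.fun,1)
o=[255,110]
print("bore",circ(pix2plane(c1,p([(258,465),(503,465),(382,347),(378,583),(295,380),(470,385),(295,550),(465,548)],o),72)))
print("nose",circ(pix2plane(c1,p([(132,470),(631,460),(380,214),(205,290),(560,290)],o),72)))
h=pix2plane(c1,p([(194,478),(568,464)],o),72)
d=h[0]-h[1];print("holes mid",h.mean(0),"yaw of x", np.degrees(np.arctan2(d[1],d[0]))-90)
dg=pix2plane(c1,[[316.5,156],[319.8,220]],78);print("dogs",dg,np.degrees(np.arctan2(*(dg[0]-dg[1])[1::-1])))
o=[255,150]
print("flange",circ(pix2plane(c2,p([(141,265),(585,265),(317,64),(200,140),(442,77),(540,150),(200,395),(560,350),(465,452)],o),66)))
k=pix2plane(c2,p([(260,230),(480,245),(452,557),(236,545)],o),112)
print("head",k.round(1),k.mean(0).round(2)); 
for a,b in((0,3),(1,2),(0,1),(3,2)):
    d=k[a]-k[b];print(round(np.hypot(*d[:2]),1),round(np.degrees(np.arctan2(d[1],d[0])),1))
sl=pix2plane(c2,p([(322,64),(318,135),(442,77),(438,150)],o),66);print("slot",sl.round(1))
E
python3 fit.py
```

```text
bore (array([ 603.97, -219.34,   17.4 ]), array([-0.1,  0.1,  0. ,  0.1, -0. ,  0. ,  0.1, -0.2]))
nose (array([ 604.16, -219.59,   35.37]), array([ 0.1, -0. ,  0.3, -0.3, -0.1]))
holes mid [ 603.42631284 -219.45324565   72.        ] yaw of x 2.204603647363058
dogs [[ 632.16162456 -218.29442965   78.        ]
 [ 576.50280074 -220.93920938   78.        ]] 2.7205177640223663
flange (array([547.84, -17.2 ,  30.99]), array([ 1. ,  0.6,  0.3, -0.7, -0.2, -0.2, -0.6, -0.4,  0.2]))
head [[568.5  -5.8 112. ]
 [566.7 -31.2 112. ]
 [526.5 -28.4 112. ]
 [528.2  -1.9 112. ]] [547.48 -16.85 112.  ]
40.5 -5.5
40.3 -4.0
25.5 85.9
26.6 86.5
slot [[578.5 -11.5  66. ]
 [568.5 -10.8  66. ]
 [576.7 -28.   66. ]
 [566.3 -27.6  66. ]]
```

```bash
python3 - <<'E'
from h import *
bot.dwell(0.1)
s=observe();print(s["clock"],s["tool_pos"],s["tool_rot"],np.abs(s["qvel"]).max())
bot.reach([547.6,-17,150],[180,0,-4.2]); bot.dwell(0.2)
s=observe();print(s["clock"],s["tool_pos"],s["tool_rot"],np.abs(s["qvel"]).max())
c,_=snap("wrist","d_chuck"); 
a=cv2.imread("pics/d_chuck.png")[140:260,255:385]
cv2.imwrite("pics/d_z.png",cv2.resize(a,None,fx=5,fy=5,interpolation=cv2.INTER_CUBIC))
E
```

```text
4.4833 [545.98038666 -22.56683179 170.77083803] [ 1.79961594e+02 -8.80465187e-02 -1.04266089e-01] 0.35720190055562806
4.9333 [548.08520963 -17.38897975 150.92007647] [ 1.79983823e+02 -7.57606927e-02 -4.16568126e+00] 0.15864216923834945
```

View pics/d_z.png

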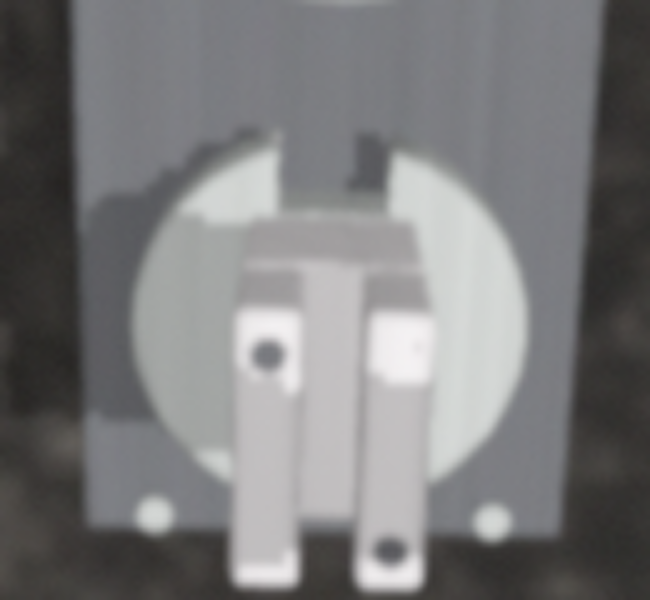

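```bash
python3 - <<'E'
from fit import *
print("----")
c=pickle.load(open("pics/d_chuck.pkl","rb"))
q=lambda l:(np.array(l)+.5)/5-.5+[255,140]
print(circ(pix2plane(c,q([(132,325),(527,325),(270,150),(395,152),(185,213),(490,225),(205,468),(437,483)]),66)))
k=pix2plane(c,q([(235,308),(433,310),(425,592),(232,585)]),112);print(k.mean(0).round(2))
for a,b in((0,3),(1,2),(0,1),(3,2)):
    d=k[a]-k[b];print(round(np.hypot(*d[:2]),1),round(np.degrees(np.arctan2(d[1],d[0])),1))
E
```

```text
bore (array([ 603.97, -219.34,   17.4 ]), array([-0.1,  0.1,  0. ,  0.1, -0. ,  0. ,  0.1, -0.2]))
nose (array([ 604.16, -219.59,   35.37]), array([ 0.1, -0. ,  0.3, -0.3, -0.1]))
holes mid [ 603.42631284 -219.45324565   72.        ] yaw of x 2.204603647363058
dogs [[ 632.16162456 -218.29442965   78.        ]
 [ 576.50280074 -220.93920938   78.        ]] 2.7205177640223663
flange (array([547.84, -17.2 ,  30.99]), array([ 1. ,  0.6,  0.3, -0.7, -0.2, -0.2, -0.6, -0.4,  0.2]))
head [[568.5  -5.8 112. ]
 [566.7 -31.2 112. ]
 [526.5 -28.4 112. ]
 [528.2  -1.9 112. ]] [547.48 -16.85 112.  ]
40.5 -5.5
40.3 -4.0
25.5 85.9
26.6 86.5
slot [[578.5 -11.5  66. ]
 [568.5 -10.8  66. ]
 [576.7 -28.   66. ]
 [566.3 -27.6  66. ]]
----
(array([547.15, -16.96,  31.4 ]), array([ 0.5,  0.1,  0.5,  0.3, -0.8, -0.4, -0.2,  0.1]))
[547.67 -16.88 112.  ]
39.9 -5.9
40.7 -4.3
25.2 85.2
26.3 83.5
```

```bash
python3 - <<'E'
from h import *
eoat.command_gripper(60)
bot.move_l([547.5,-17,72],[180,0,-4.8],speed=120,force_limit=15)
s=observe();print(s["clock"],s["tool_pos"],s["force"])
eoat.command_gripper(10,f_grip=70)
s=observe();print(s["clock"],s["opening"],s["tool_pos"],s["tool_rot"],s["force"])
print(bot.move_l([547.5,-17,85],speed=80))
s=observe();print(s["opening"],s["force"])
snap("wrist","e_low")
bot.move_l([547.5,-17,172],speed=150); bot.dwell(.2)
snap("wrist","e_held")
s=observe();print(s["clock"],s["opening"],s["tool_pos"],s["tool_rot"],s["force"])
E
```

```text
6.1583 [548.13041551 -17.12781026  72.64394314] [ 0.02738462 -0.54681668 -1.00074578]
6.5583 25.327997607374623 [548.37880713 -17.236343    73.21373505] [ 1.79978634e+02 -1.28057743e-01 -4.80053596e+00] [-0.25895596  0.05793742  3.36635323]
False
25.55276460877706 [-0.08222004  0.76745618 -4.11621393]
7.9083 25.480629214762537 [546.75483609 -16.85853189 170.58102232] [-1.79979118e+02  1.47446024e-01 -4.80154544e+00] [ 0.27567535 -0.26976119 -4.18944723]
```

View pics/e_held.png

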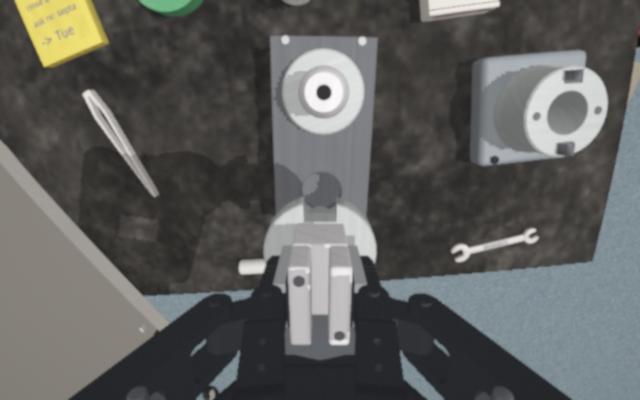

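```bash
python3 - <<'E'
from h import *
a=cv2.imread("pics/e_held.png")[190:350,250:390]
cv2.imwrite("pics/e_z.png",cv2.resize(a,None,fx=5,fy=5,interpolation=cv2.INTER_CUBIC)[:600*800//600])
E
```

```text
(no output)
```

View pics/e_z.png

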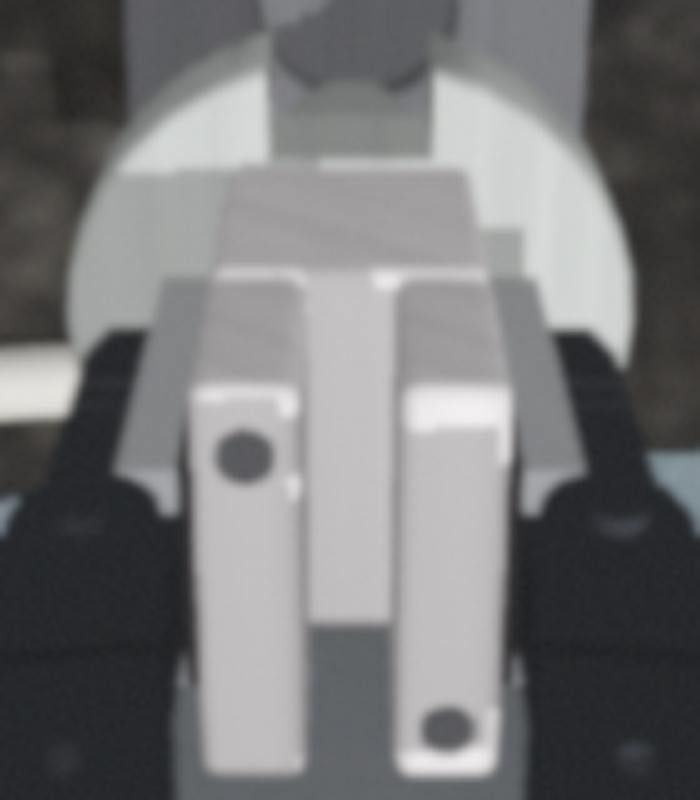

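```bash
python3 - <<'E' | sed '1,/----/d'
from fit import *
print("----")
c=pickle.load(open("pics/e_held.pkl","rb")); s=observe(); tp=s["tool_pos"]; print(tp,s["clock"])
q=lambda l:(np.array(l)+.5)/5-.5+[250,190]
print(circ(pix2plane(c,q([(66,310),(634,300),(265,72),(437,74),(120,170),(580,160)]),tp[2]-7.2)))
print(circ(pix2plane(c,q([(66,310),(634,300),(265,72),(437,74),(120,170),(580,160)]),tp[2]-7.2),32))
k=pix2plane(c,q([(192,388),(512,388),(498,775),(205,773)]),tp[2]+38.8);print(k.mean(0).round(2))
for a,b in((0,3),(1,2),(0,1),(3,2)):
    d=k[a]-k[b];print(round(np.hypot(*d[:2]),1),round(np.degrees(np.arctan2(d[1],d[0])),1))
sp=pix2plane(c,[[568,113]],72);print("spindle here",sp)
E
```

```text
[546.75483609 -16.85853189 170.58102232] 7.9083
(array([545.57, -15.59,  31.73]), array([ 0.1, -0.1,  0.1, -0.1, -0.2,  0.2]))
(array([545.23, -15.56,  20.  ]), array([-0.1, -0.4,  0.2, -0.1, -0.3,  0.2]))
[546.83 -15.7  209.38]
39.2 -5.3
39.5 -4.3
25.1 85.2
25.8 84.7
spindle here [[ 603.27561369 -219.7466072    72.        ]]
```

```bash
cat >> h.py <<'E'
def go(p,yaw,speed=100,n=2,fl=None):
    """closed-loop on tool_pos"""
    p=np.array(p,float); cmd=p.copy()
    for i in range(n):
        r=bot.move_l(cmd.tolist(),[180,0,yaw],speed=speed,force_limit=fl); bot.dwell(.15)
        e=p-observe()["tool_pos"]; cmd=cmd+e
        if r: break
    return cmd,e
E
python3 - <<'E'
from h import *
bot.move_l([580,-120,185],[180,0,0],speed=200)
bot.move_l([604.8,-220.6,185],[180,0,2.4],speed=200)
cmd,e=go([604.8,-220.6,146],2.4,n=3); print(cmd,e)
s=observe();print(s["clock"],s["opening"],s["tool_pos"],s["tool_rot"],s["force"])
for n in("scene","top","wrist"): snap(n,"f_"+n)
a=cv2.imread("pics/f_scene.png")[160:300,330:460]; b=cv2.imread("pics/f_wrist.png")[180:360,220:420]
cv2.imwrite("pics/f_sz.png",np.hstack([cv2.resize(a,(390,420),interpolation=2),cv2.resize(b,(410,369),interpolation=2)[:420] if 0 else cv2.copyMakeBorder(cv2.resize(b,(400,360),interpolation=2),0,60,0,0,0)]))
E
```

```text
[ 604.79151746 -220.60922496  146.00780716] [ 0.01874508 -0.07449455  0.14325081]
10.7583 25.266566687957656 [ 604.78125492 -220.52550545  145.85674919] [-1.79998857e+02  9.22662779e-04  2.40215845e+00] [ 0.07245384 -0.06742848 -4.13511366]
```

View pics/f_sz.png

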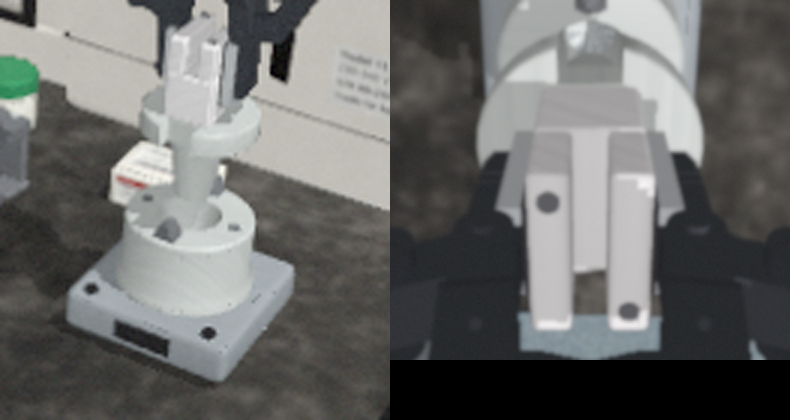

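```bash
python3 - <<'E'
from h import *
c=pickle.load(open("pics/f_scene.pkl","rb")); im=cv2.imread("pics/f_scene.png")
x0,y0,w,h,z=345,160,100,120,5
a=cv2.resize(im[y0:y0+h,x0:x0+w],None,fx=z,fy=z,interpolation=cv2.INTER_CUBIC)
t=np.linspace(0,2*np.pi,100)
def dr(cx,cy,zz,r,col):
    p=proj(c,np.c_[cx+r*np.cos(t),cy+r*np.sin(t),zz+0*t])
    p=((p-[x0,y0]+.5)*z-.5).round().astype(int); cv2.polylines(a,[p],True,col,1)
X,Y=603.95,-220.6  # spindle & chuck assumed axis (base frame)
dr(604.8,-220.6,72,17,(0,0,255));dr(604.8,-220.6,72,36,(0,0,255))
o=145.86-21.2
for zz,r in((o+14,32),(o,32),(o-38,10.25),(o-40,9.5)): dr(604.8,-220.6,zz,r,(0,200,0))
cv2.imwrite("pics/g.png",a)
E
```

```text
(no output)
```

View pics/g.png

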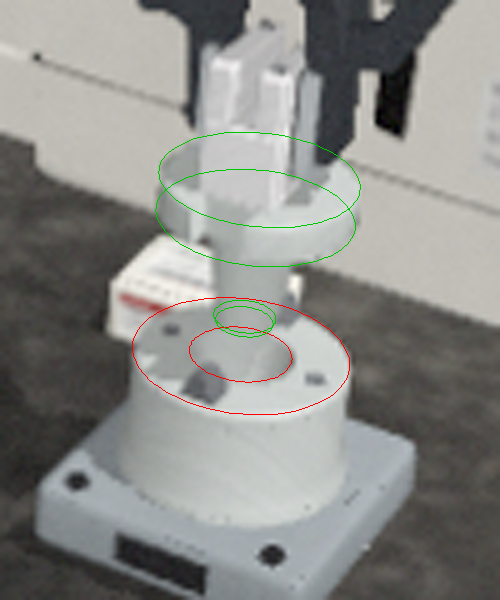

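```bash
python3 - <<'E'
from h import *
def st(t):
    s=observe();print(t,round(s["clock"],2),round(s["opening"],2),np.round(s["tool_pos"],2),np.round(s["tool_rot"],2),np.round(s["force"],2),np.round(s["ft_torque"],2))
r=bot.move_l([604.8,-220.6,104],[180,0,2.4],speed=60,force_limit=8); print(r); st("a")
if not r:
    r=bot.move_l([604.8,-220.6,89],[180,0,2.4],speed=25,force_limit=10); print(r); st("b")
bot.dwell(.2); st("c")
for n in("scene","top","wrist"): snap(n,"h_"+n)
a=cv2.imread("pics/h_scene.png")[180:300,340:450]; b=cv2.imread("pics/h_wrist.png")[180:360,220:420]
cv2.imwrite("pics/h_z.png",np.hstack([cv2.resize(a,(440,480),interpolation=2),cv2.copyMakeBorder(cv2.resize(b,(350,315),interpolation=2),0,165,0,0,0)]))
E
```

```text
False
a 11.76 24.81 [ 605.12 -220.77  104.35] [ 1.7998e+02 -4.0000e-02  2.4000e+00] [ 0.58  0.   -3.  ] [ 0.01  0.01 -0.03]
True
b 12.23 25.18 [ 605.05 -220.77   93.25] [ 1.7997e+02 -4.0000e-02  2.4000e+00] [ 0.56 -0.39  2.78] [ 0.02 -0.11  0.05]
c 12.43 25.04 [ 605.06 -220.76   93.25] [ 1.7997e+02 -5.0000e-02  2.4000e+00] [0.26 0.14 5.15] [-0.05 -0.2  -0.01]
```

View pics/h_z.png

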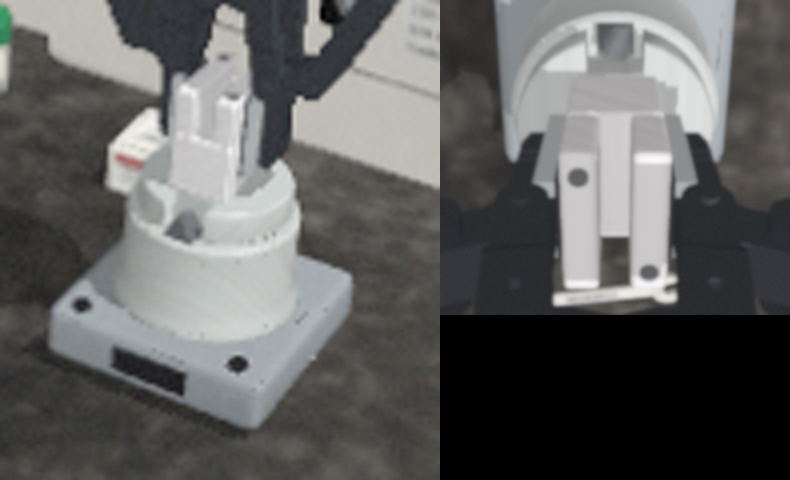

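The flange is down on the face and the dogs are in the slots. Contact came at TCP z 93.25, where 93.2 was predicted. I'll press lightly to confirm it's home, then release.

```bash
python3 - <<'E'
from h import *
def st(t):
    s=observe();print(t,round(s["clock"],2),round(s["opening"],2),np.round(s["tool_pos"],2),np.round(s["force"],2),np.round(s["ft_torque"],2))
print(bot.move_l([605,-220.7,88],[180,0,2.4],speed=20,force_limit=15)); st("press")
bot.dwell(.2); st("hold")
eoat.command_gripper(50); st("open")
bot.move_l([605,-220.7,110],speed=60); bot.move_l([605,-220.7,180],speed=150)
bot.dwell(.2); st("up")
for n in("scene","wrist"): snap(n,"i_"+n)
a=cv2.imread("pics/i_scene.png")[160:300,240:450]; b=cv2.imread("pics/i_wrist.png")[90:270,250:390]
cv2.imwrite("pics/i_z.png",np.hstack([cv2.resize(a,(480,320),interpolation=2),cv2.resize(b,(249,320),interpolation=2)]))
E
```

```text
True
press 12.79 25.38 [ 605.08 -220.77   93.28] [-1.26 -0.15  3.22] [ 0.    0.07 -0.03]
hold 12.99 25.2 [ 605.06 -220.75   93.23] [-0.64  0.68  4.8 ] [ 0.04  0.13 -0.01]
open 13.35 50.19 [ 604.31 -220.28   91.57] [0.03 0.11 0.23] [-0.01  0.01 -0.04]
up 14.61 50.39 [ 604.14 -220.24  178.05] [0.29 0.48 0.09] [-0.02  0.04  0.07]
```

View pics/i_z.png

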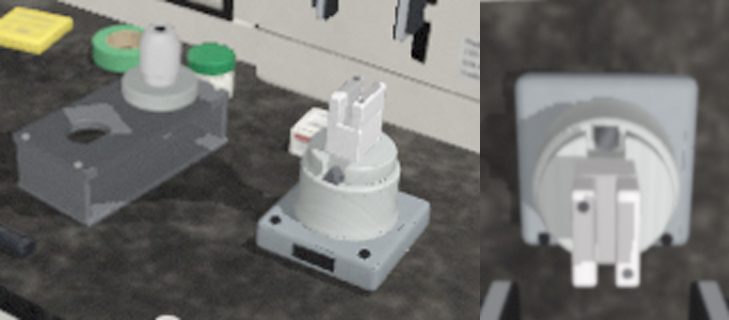

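```bash
python3 - <<'E'
from h import *
c=pickle.load(open("pics/i_scene.pkl","rb")); im=cv2.imread("pics/i_scene.png")
x0,y0,w,h,z=350,185,90,90,6
a=cv2.resize(im[y0:y0+h,x0:x0+w],None,fx=z,fy=z,interpolation=cv2.INTER_CUBIC)
t=np.linspace(0,2*np.pi,200); b=a.copy()
for zz,r,col in((72,36,(0,0,255)),(72,32,(0,200,0)),(86,32,(0,200,0))):
    p=proj(c,np.c_[604.8+r*np.cos(t),-220.6+r*np.sin(t),zz+0*t]); p=((p-[x0,y0]+.5)*z-.5).round().astype(int); cv2.polylines(b,[p],True,col,1)
cv2.imwrite("pics/j.png",cv2.resize(np.hstack([a,b]),(800,400)))
E
```

```text
(no output)
```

View pics/j.png

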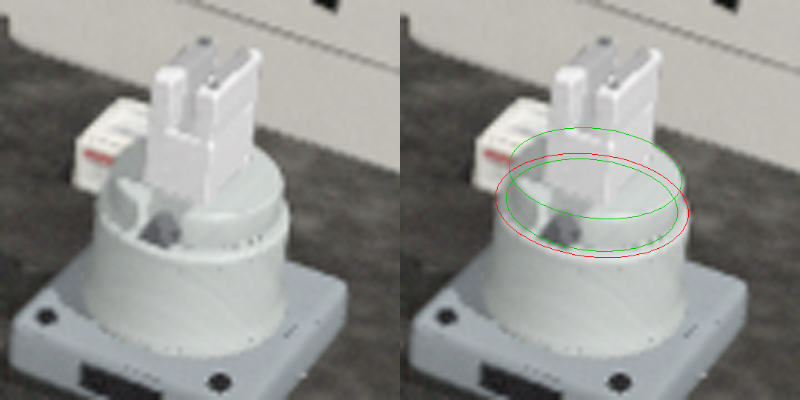

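The overlaid outline matches a chuck that is fully home and level: the flange underside ring lies within the nose face and the dog sits in its slot. Handing in.

```bash
python3 - <<'E'
from h import *
job.sign_off(); print(observe()["clock"])
E
```

```text
the job is handed in; nothing more can be done
the job is handed in; nothing more can be done
```

The slotted chuck is seated in the spinner's spindle with its slots over the two drive dogs. I handed the job in with the robot's clock at about 15 s (limit 42 s).

- **Seating:** the flange touched down with the TCP at z = 93.25 mm, against 93.2 predicted for fully home. Pressing again made no further travel. I opened the gripper only after that.
- **After release:** the force on the tool went back to about zero and the gripper backed straight off. The scene and wrist pictures show the flange level on the nose, the visible dogs inside their slots, and the plain chuck still in the stand.
- **Disagreements:**
  - The wrist camera read about 1.2 mm off the tool position, and I corrected for it.
  - The arm settled 1–2 mm away from some commanded positions.
  - The press stopped at its 15 N limit, but the force read just afterwards was only 3–5 N.
- **Pictures:** one zoomed picture was 700 x 800, over the 800 x 600 limit.

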